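Clamp a slate strip in the bonding jig and keep the lever down

ROBOT

A 6-joint arm with a two-finger parallel gripper is mounted at the origin on the work surface. World frame = base frame: x ahead of the robot, y to its left, z up, the work surface at z = 0. Lengths are in mm, angles in degrees, forces in N, time in s.
With the tool pointing down it reaches from about 300 to 850 mm from the base axis. Payload 4.2 kg.
Tool frame: the origin (TCP) lies at the very end of the fingers, on their centre line; the grasp point (between the pads) lies 19 mm behind it; z points along the fingers, y is the line along which they close (so a half turn about z gives the same grasp; the last joint's range is limited). The gripper opens to 91 mm and grips with 3 to 60 N. Pads are 32 mm wide; open, the fingers measure 118 mm over their backs; the gripper's body (76 mm by 178 mm) begins 60 mm behind the grasp point.
Start: joints at [-65.031, 18.312, 89.639, -0, 72.044, -1.146], TCP at [253.109, -516.313, 213.976] pointing down, gripper open.
Joint ranges: [-177.97, 177.97], [-48.28, 115.42], [12.27, 149.76], [-77.06, 257.06], [2.81, 150.46], [-146.56, 146.56]. Speed limits (degrees/s): [147.25, 147.25, 180, 180, 180, 180].

INTERFACE

Orientations are given as [roll, pitch, yaw] about the fixed x, y, z axes, in that order (R = Rz(yaw) Ry(pitch) Rx(roll)).
In Python, from workcell import env, eyes gives the robot as it stands.
- The arm moves only by the tool send_rows, never from a script. Its argument "targets" is text: rows parted by semicolons, each of 7 numbers parted by spaces: the shift along the tool's x, y, z in m, then the turn, a rotation vector about the tool's x, y, z in degrees, then the opening in per cent of the stroke, from 0 (shut) to 100 (fully open). A call has 1 to 12 rows; each row is the pose to reach, as a shift and turn from the pose commanded when the call began, along the tool's axes at that moment; what a row does not reach only later rows make up. A row lasts 1/12 s, in which the tool goes at most 41.7 mm and 7.16 degrees, less where a joint would pass 70% of its speed; a pose out of reach is approached as far as the arm can. A call with a gripper value outside its range is refused whole. The fingers move at their own pace and stop on an object; "grip_force" is the grip in N (left out, the last holds). Time passes only in rows, so rows that repeat a pose let the fingers close. It gives the time, the measured TCP pose, the force, the opening and the grip force at its end, in the units of the state.
- env.state(): the state, without advancing time (a new reading comes with each control period).
- eyes.grab_frame(name): name is "side" or "top"; returns a dict with "image" (480x640x3 uint8, blue, green, red), "fovy" (degrees; the focal length in pixels is half the picture's height over the tangent of half this angle, whatever the lens; pixels are square), "cx", "cy" (the principal point, pixels), "eye" and "attitude" of the camera in the world. Camera axes: x right, y up, looking along -z (the intrinsics and any distortion apply to the point x, -y, -z); pixel columns grow to the right and rows downward; lengths in mm; the calibration is good to about 2 mm. A picture is of the moment at which its call begins. There is no depth.
- env.job_done(): hands the job in; it is judged then, once.
The state is a dict: "time_s": time; "qpos": joint angles; "qvel": joint speeds; "effort": joint torques, N m; "ee_pos": TCP position; "ee_rot": TCP orientation; "force": force on the tool from outside, world axes, zero at the start; "torque": the same for the moment, N m; "gripper_width": finger opening in mm; "gripper_force": force on a finger pad.
Only numpy, scipy, OpenCV 4.12 (cv2) and the standard library are available. Lean on these libraries where they do the work, as an engineer would, in place of code of your own. Each camera call takes 0.05 s, during which the arm holds its last target. There are 200 camera calls.

TASK

Lower the dark slate strip flat and centred onto the jig's narrow raised rest, between the steel stop and the rubber jaw, and let go of it. Then press the red pad of the spring lever down until the lever is level, its yellow pointer in the green band, so that the jaw pushes the strip up against the stop, and finish while still holding it there: the program ends with the lever held steadily in the green band, and must not let it spring back. Leave everything else on the bench where it is.

Things in the scene. Friction and masses are not known exactly. Their poses are not given: they have to be found in the camera images.
- strip: Dark grey slate strip, 40 (x) x 180 (y) x 24 (z) mm, about 0.46 kg, lying flat on the bench at the start; either end may go to the stop. Origin: centre of its underside; y along its length, z up. A marble offcut of the same section but paler and shorter lies nearby: not this one.
- fixture: Green bonding jig, fixed during a run; its place and yaw vary. Origin on the bench under the middle of the rest; z up, y along the rest from the stop towards the jaw and lever. Base plate 60 mm wide (x), 12 mm high, y = -120 to +215.
- housing_top (a point): Centre of the top of the jig's green jaw housing, 112 mm above the bench at jig y = +142. The housing is 56 mm wide (x) and spans y = +115 to +170; lever lugs on it reach 140 mm.
- scale_band (a point): Middle of the green band (121 to 129 mm above the bench, red below) on the white scale plate beside the lever, at jig y = +195, x = -24. The plate is 22 mm wide (y), 4 mm thick, 160 mm high. The lever's yellow pointer moves in front of it.
- rest_top (a point): Centre of the flat top of the narrow aluminium rest, 70 mm above the bench; a rib 26 mm wide (x) and 150 mm long (jig y = -75 to +75), free on both sides; axes as the jig's.
- stop: Fixed steel stop block at the rest's end away from the lever: 46 mm wide, 22 mm thick, top 98 mm above the bench. Origin: centre of its underside, at y = -101 in the jig; its face towards the strip is at jig y = -90, so a strip pushed home against it has its centre at y = 0.
- jaw: Round black rubber jaw, 26 mm diameter, axis along jig y, 82 mm above the bench, sticking out of the housing. Origin: centre of its front face, at jig y = +108 with the lever up (the gap from stop to jaw is then 198 mm). It moves 70 mm per rad of the lever towards the stop, pushes the strip home and then gives on a spring of 1.2 N/mm.
- lever (a joint): Spring lever angle, rad: 0 = sprung fully up (handle rising at 0.36 rad), grows as the handle is pressed down; 0.36 = level, middle of the green band (0.30 to 0.42); end of travel 0.55. Springs back when let go. The pad takes about 2 N at first, about 10 N at level with the strip in. Pivot at jig y = +125, height 125 mm, axis along jig x.
- lever_pad (a point): Centre of the top of the red pad (44 mm wide across, 50 mm along the lever, 14 mm thick) at the lever's end, 125 mm from the pivot. About 176 mm above the bench with the lever up (jig y = +239), 132 mm above the bench with the lever level (jig y = +250); 140 to 124 mm is the green band. Free space all round and below.
- offcut: Bystander: pale marble offcut, 40 x 120 x 24 mm, loose on the bench; leave alone. Origin: centre of underside.
- tape: Bystander: yellow tape roll, 100 mm diameter, 25 mm high. Origin: centre of underside.
- tin: Bystander: glue tin, 76 mm diameter, 100 mm high. Origin: centre of underside.
- hardener: Bystander: small white bottle with a red cap, 40 mm diameter, 90 mm high. Origin: centre of underside.
- knife: Bystander: putty knife lying on the bench to the left. Origin near its middle.
- puck: Bystander: reddish-brown polishing puck, 100 mm diameter, 30 mm high. Origin: centre of underside.
- clamp: Bystander: steel bar clamp with a red handle lying on the bench to the right, 280 x 100 mm. Origin: middle of its bar.
There are look-alikes about, which are no part of the job. Several things look just like the strip: the one meant starts nearest to the robot's base.

How it is judged (in metres and radians):
On the way, in this order (a step that is already met when the one before it is completed fails the run):
1. the strip is lowered, still in the fingers and not dropped, onto the rest (within 6 mm of its top), lever up (x of strip in the frame of fixture between -0.01 and 0.01 m and z of strip in the frame of fixture between 0.066 and 0.076 m and angle between strip's own z axis and vertical below 0.06 rad and contact force between the fingers and strip above 1 N and linear speed of strip below 0.06 m/s and value of joint lever below 0.1 rad), for 0.04 s.
2. the strip lies on the rest, let go, lever up (x of strip in the frame of fixture between -0.01 and 0.01 m and z of strip in the frame of fixture between 0.066 and 0.074 m and angle between strip's own z axis and vertical below 0.06 rad and contact force between strip and fixture above 0.5 N and contact force between the fingers and strip below 0.1 N and linear speed of strip below 0.02 m/s and value of joint lever below 0.1 rad), for 0.2 s.
At the end, for the whole second after the job is handed in: Robot still pressing; lever 0.30 to 0.42 rad (green band); strip untouched by the fingers, flat on the rest, within 10 mm of its centre line and 0.08 rad of its direction, home against the stop (5 mm), jaw and stop each pressing it with over 2 N (x of strip in the frame of fixture between -0.01 and 0.01 m and z of strip in the frame of fixture between 0.066 and 0.074 m and angle between strip's own z axis and vertical below 0.06 rad and contact force between strip and fixture above 0.5 N and y of strip in the frame of fixture between -0.005 and 0.005 m and angle between the y axis of strip and the y axis of fixture, either way round below 0.08 rad and value of joint lever between 0.3 and 0.42 rad and velocity of joint lever between -0.1 and 0.1 rad/s and contact force between each of jaw, stop and strip above 2 N and contact force between the fingers and strip below 0.1 N and contact force between any of the fingers, the arm and anything else above 1 N); the arm keeps its last pose, push and grip.
It fails at once if a bystander (offcut, tape, tin, hardener, knife, puck or clamp) is moved by more than 30 mm (distance of any of offcut, tape, tin, hardener, knife, puck, clamp from where it was at the start of the episode above 0.03 m).
It also fails if it takes over 56 s, if anything falls off the work surface, if the arm or the gripper's body presses on something with over 40 N, if the wrist force passes 120 N, or if a joint passes its speed limit or range.

## Working session

There is one attempt and no reset: what is moved stays moved. The work goes in short steps, Python scripts to look and compute and a tool call to move; the robot and the scene stay as the last step left them, time stands still between calls to the robot, and variables do not carry over. Pictures are saved under pics/ and viewed, at most 10 in all, crops included, and the job is handed in when it is done.

Besides the shell and the picture viewer there is one more tool, called after ">>>" in YAML: its name, and indented under it one key for each argument. send_rows: Moves the arm, as the interface text tells. Its arguments: {"type":"object","properties":{"targets":{"type":"string"},"grip_force":{"type":"number"}},"required":["targets"]}

```bash
mkdir -p pics; ls; python3 - <<'E'
from workcell import env, eyes
import cv2
for n in("side","top"):
    f=eyes.grab_frame(n); cv2.imwrite(f"pics/{n}0.png",f["image"])
    print(n,{k:v for k,v in f.items() if k!="image"})
print(env.state())
E
```

```text
pics
side {'fovy': 55.58031445095503, 'cx': 313.21885825575714, 'cy': 240.46711541779766, 'eye': array([ 292.71881112,  948.60275557, 1247.00274881]), 'attitude': array([  38.8029697 ,    0.50765109, -162.9941877 ])}
top {'fovy': 45.635039600704474, 'cx': 318.3039139374382, 'cy': 247.12311104625033, 'eye': array([ 464.98330505,   65.16754566, 1928.60283909]), 'attitude': array([  3.67292543,   0.96289411, -89.45436769])}
{'time_s': 0.1, 'qpos': array([-6.50315926e+01,  1.83484334e+01,  8.96996137e+01, -8.16703607e-05,
        7.20452807e+01, -1.14739317e+00]), 'qvel': array([ 0.02775439, -0.09921649, -0.0012047 , -0.01730852, -0.01191058,
        0.08179689]), 'effort': array([-2.45144938e-04, -4.13333917e+01, -2.32510632e+01,  7.28380610e-02,
        4.21962154e-02, -6.67155018e-05]), 'ee_pos': array([ 252.89974958, -515.8844832 ,  213.19846454]), 'ee_rot': array([-1.79906689e+02, -1.79119956e-03,  2.61158244e+01]), 'force': array([ 0.70065406, -0.64940955,  0.09450601]), 'torque': array([-0.00980795, -0.02243774, -0.03045898]), 'gripper_force': 0.0, 'gripper_width': 90.81587714163477}
```

View pics/side0.png

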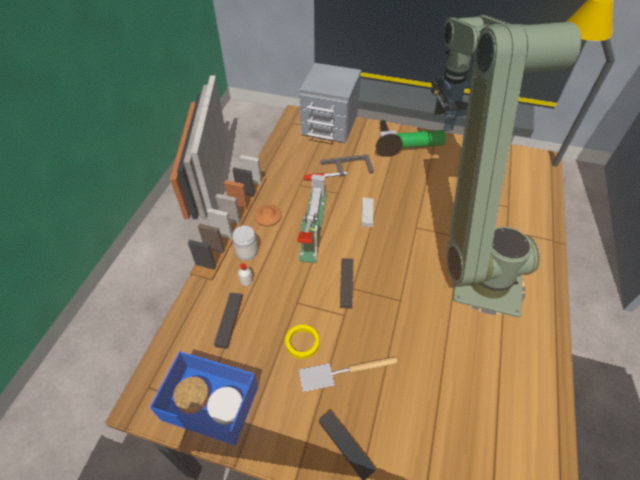

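View pics/top0.png

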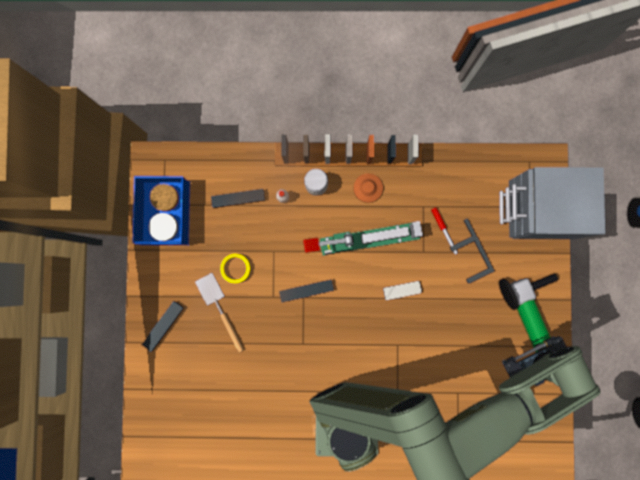

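Top view: strip look-alikes are at (307,291), (239,199) and (164,326), and the pale offcut is at (403,290). The robot base is near (350,445), so the nearest strip is (307,291). The jig runs from the red pad at (311,244) to the stop at (417,230). In the side view the strip is at (346,283), the pad at (305,238) and the stop at (318,183).

```bash
cat > h.py <<'E'
import numpy as np, cv2
from scipy.spatial.transform import Rotation as R
from workcell import env, eyes
def cam(f):
    return 240/np.tan(np.radians(f["fovy"]/2)), R.from_euler("xyz",f["attitude"],degrees=True).as_matrix(), np.array(f["eye"])
def onplane(f,uv,z):
    F,M,e=cam(f); d=M@np.array([(uv[0]-f["cx"])/F,-(uv[1]-f["cy"])/F,-1]); return e+d*(z-e[2])/d[2]
def proj(f,p):
    F,M,e=cam(f); c=M.T@(np.array(p)-e); return np.array([f["cx"]-F*c[0]/c[2], f["cy"]+F*c[1]/c[2]])
def crop(f,x0,y0,x1,y1,k,name):
    cv2.imwrite(name,cv2.resize(f["image"][y0:y1,x0:x1],None,fx=k,fy=k,interpolation=cv2.INTER_CUBIC))
E
python3 - <<'E'
from h import *
f=eyes.grab_frame("top"); crop(f,270,210,430,310,5,"pics/topc.png")
g=eyes.grab_frame("side"); crop(g,290,160,390,310,4,"pics/sidec.png")
print(proj(f,[0,0,0]),proj(g,[0,0,0]), proj(f,env.state()["ee_pos"]),proj(g,env.state()["ee_pos"]))
E
```

```text
[346.36292758 424.29326369] [487.78879086 282.87973551] [523.77191055 357.42563442] [442.68875742 121.38388053]
```

View pics/topc.png

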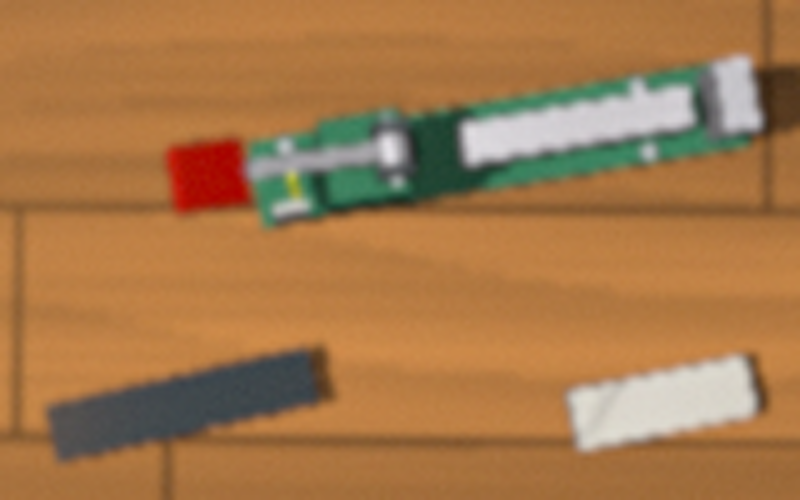

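View pics/sidec.png

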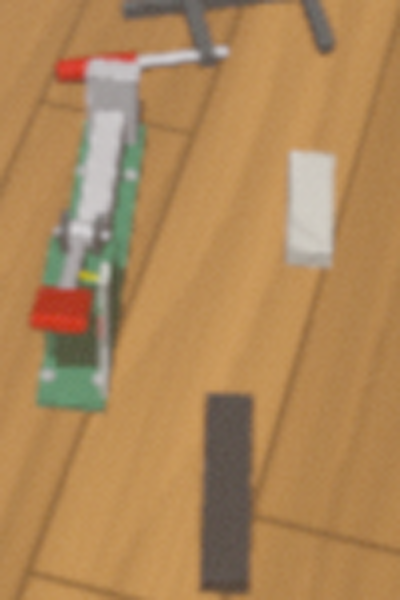

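```bash
python3 - <<'E'
from h import *
f=eyes.grab_frame("top"); g=eyes.grab_frame("side")
T=lambda a,z:np.array([onplane(f,[270+(u+.5)/5-.5,210+(v+.5)/5-.5],z)[:2] for u,v in a])
S=lambda a,z:np.array([onplane(g,[290+(u+.5)/4-.5,160+(v+.5)/4-.5],z)[:2] for u,v in a])
def rep(n,P):
    # corners ordered: end A (two), end B (two)
    a=P[:2].mean(0);b=P[2:].mean(0);d=a-b
    print(n,"c",P.mean(0).round(1),"len",np.linalg.norm(d).round(1),"wid",np.linalg.norm(P[0]-P[1]).round(1),np.linalg.norm(P[2]-P[3]).round(1),"dir",np.degrees(np.arctan2(d[1],d[0])).round(1))
rep("strip T",T([(50,408),(62,460),(312,350),(325,400)],24))
rep("strip S",S([(203,580),(249,582),(251,396),(207,394)],24))
rep("rest T",T([(460,125),(466,166),(690,88),(697,124)],70))
rep("rest S",S([(80,210),(110,210),(124,112),(97,110)],70))
rep("stop T",T([(712,62),(722,137),(752,57),(764,130)],98))
rep("pad T",T([(168,148),(174,212),(240,140),(250,208)],172))
rep("pad S",S([(38,290),(92,292),(86,330),(32,326)],172))
E
```

```text
strip T c [441.9 134.5] len 179.3 wid 35.5 34.3 dir 103.2
strip S c [439.5 139.6] len 179.1 wid 35.5 36.7 dir 103.6
rest T c [ 626.3 -120.6] len 152.5 wid 27.1 24.0 dir 100.2
rest S c [ 627.2 -135.5] len 123.0 wid 26.2 24.8 dir 100.4
stop T c [ 643.6 -219.9] len 26.6 wid 48.8 47.7 dir 98.8
pad T c [583.9 117.8] len 45.9 wid 39.8 42.5 dir 95.1
pad S c [582.3 118.7] len 36.6 wid 41.6 41.1 dir -79.5
```

The rest centre comes out at about (626,-120) with jig yaw 10°. The strip is at about (441,136) with yaw 13.4°. The crop confirms the choice: a dark slate bar about 179 mm long, nearest the base, not the pale offcut. Next is going above it.

```bash
cat > d.py <<'E'
import sys; from h import *
# usage: d.py x y z yaw -> shift (m) and rotvec (deg) in tool axes from measured pose
x,y,z,w=map(float,sys.argv[1:5]); s=env.state()
M=R.from_euler("xyz",s["ee_rot"],degrees=True); G=R.from_euler("xyz",[180,0,w],degrees=True)
print("now",s["time_s"],s["ee_pos"].round(1),s["ee_rot"].round(2),"F",s["force"].round(1),"w",round(s["gripper_width"],1))
print((M.inv().apply(np.array([x,y,z])-s["ee_pos"])/1000).round(4),(M.inv()*G).as_rotvec(degrees=True).round(2))
E
python3 d.py 441 136 120 103.4
```

```text
now 0.3 [ 253.1 -516.2  213.7] [-179.97   -0.     26.12] F [1.2 0.2 1. ] w 91.1
[ 0.4558 -0.5028  0.094 ] [-2.000e-02 -2.000e-02 -7.728e+01]
```

>>> send_rows:
  targets: "0.456 -0.503 0.02 0 0 -77.3 100;0.456 -0.503 0.02 0 0 -77.3 100;0.456 -0.503 0.02 0 0 -77.3 100;0.456 -0.503 0.02 0 0 -77.3 100;0.456 -0.503 0.02 0 0 -77.3 100;0.456 -0.503 0.02 0 0 -77.3 100;0.456 -0.503 0.02 0 0 -77.3 100;0.456 -0.503 0.02 0 0 -77.3 100;0.456 -0.503 0.02 0 0 -77.3 100;0.456 -0.503 0.02 0 0 -77.3 100;0.456 -0.503 0.02 0 0 -77.3 100;0.456 -0.503 0.02 0 0 -77.3 100"

```text
time_s: 1.3
ee_pos: [391.6, -34.1, 199.5]
ee_rot: [179.9, 0.0, 103.6]
force: [1.7, -0.3, 0.2]
gripper_width: 90.8
gripper_force: 0.0
```

```bash
python3 d.py 441 136 120 103.4
```

```text
now 1.3 [391.6 -34.1 199.5] [1.7994e+02 3.0000e-02 1.0360e+02] F [ 1.7 -0.3  0.2] w 90.8
[0.1538 0.088  0.0795] [0.06 0.03 0.2 ]
```

>>> send_rows:
  targets: "0.154 0.088 0.08 0 0 0 100;0.154 0.088 0.08 0 0 0 100;0.154 0.088 0.08 0 0 0 100;0.154 0.088 0.08 0 0 0 100;0.154 0.088 0.08 0 0 0 100;0.154 0.088 0.08 0 0 0 100;0.154 0.088 0.08 0 0 0 100;0.154 0.088 0.08 0 0 0 100"

```text
time_s: 1.97
ee_pos: [441.2, 133.7, 119.4]
ee_rot: [-180.0, 0.0, 103.4]
force: [0.1, -0.3, -0.4]
gripper_width: 91.1
gripper_force: 0.0
```

```bash
python3 d.py 441 136 5 103.4; python3 - <<'E'
from h import *
f=eyes.grab_frame("side"); p=proj(f,[441,136,24]).astype(int); print(p); crop(f,p[0]-60,p[1]-75,p[0]+60,p[1]+55,4,"pics/s1.png")
E
```

```text
now 1.9667 [441.2 133.7 119.4] [-1.7998e+02  3.0000e-02  1.0344e+02] F [ 0.1 -0.3 -0.4] w 91.1
[0.0023 0.0004 0.1144] [-0.02  0.03  0.04]
[346 279]
```

View pics/s1.png

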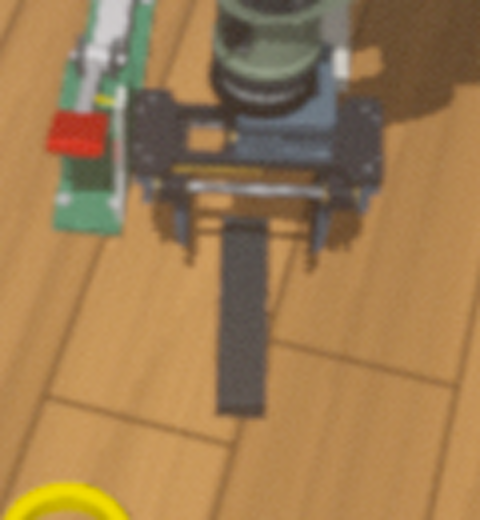

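The fingers (crop 188,262 and 312,265) straddle the strip, whose centre is near x 245. I'll descend and grip.

>>> send_rows:
  targets: "0.002 0 0.04 0 0 0 100;0.002 0 0.08 0 0 0 100;0.002 0 0.105 0 0 0 100;0.002 0 0.114 0 0 0 100;0.002 0 0.114 0 0 0 100;0.002 0 0.114 0 0 0 40;0.002 0 0.114 0 0 0 20;0.002 0 0.114 0 0 0 20;0.002 0 0.114 0 0 0 20;0.002 0 0.114 0 0 0 20;0.002 0 0.114 0 0 0 20;0.002 0 0.114 0 0 0 20"
  grip_force: 25

```text
time_s: 3.02
ee_pos: [441.1, 136.2, 5.5]
ee_rot: [180.0, 0.0, 103.4]
force: [0.0, -0.3, 0.6]
gripper_width: 47.1
gripper_force: 0.0
```

>>> send_rows:
  targets: "0 0 0 0 0 0 20;0 0 0 0 0 0 20;0 0 0 0 0 0 20;0 0 0 0 0 0 20;0 0 0 0 0 0 20;0 0 0 0 0 0 20;0 0 -0.03 0 0 0 20;0 0 -0.06 0 0 0 20;0 0 -0.1 0 0 0 20;0 0 -0.135 0 0 0 20;0 0 -0.15 0 0 0 20;0 0 -0.15 0 0 0 20"

```text
time_s: 4.02
ee_pos: [443.1, 136.6, 158.2]
ee_rot: [179.6, -0.0, 103.4]
force: [0.5, -0.1, -4.1]
gripper_width: 40.0
gripper_force: 25.0
```

```bash
python3 d.py 624.4 -111 156 100
```

```text
now 4.0167 [443.1 136.6 158.2] [ 1.7956e+02 -1.0000e-02  1.0341e+02] F [ 0.5 -0.1 -4.1] w 40.0
[-0.2829  0.1189  0.0031] [ 0.44 -0.02  3.41]
```

>>> send_rows:
  targets: "-0.283 0 -0.03 0 0 3.4 20;-0.283 0 -0.03 0 0 3.4 20;-0.283 0 -0.03 0 0 3.4 20;-0.283 0 -0.03 0 0 3.4 20;-0.283 0 -0.03 0 0 3.4 20;-0.283 0 -0.03 0 0 3.4 20;-0.283 0.02 -0.03 0 0 3.4 20;-0.283 0.05 -0.03 0 0 3.4 20;-0.283 0.085 -0.03 0 0 3.4 20;-0.283 0.11 -0.03 0 0 3.4 20;-0.283 0.119 -0.03 0 0 3.4 20;-0.283 0.119 -0.03 0 0 3.4 20"

```text
time_s: 5.02
ee_pos: [623.0, -110.9, 181.3]
ee_rot: [-179.8, -0.1, 100.1]
force: [0.5, 0.4, -4.3]
gripper_width: 39.7
gripper_force: 25.0
```

```bash
python3 d.py 624.4 -111 95 100; python3 - <<'E'
from h import *
f=eyes.grab_frame("side"); g=eyes.grab_frame("top")
a=f["image"][150:290,270:370]; b=g["image"][200:275,290:440]
a=cv2.resize(a,None,fx=3,fy=3,interpolation=2); b=cv2.resize(b,(480,240),interpolation=2)
c=np.zeros((420,780,3),np.uint8); c[:,:300]=a; c[:240,300:]=b; cv2.imwrite("pics/p1.png",c)
E
```

```text
now 5.0167 [ 623.  -110.9  181.3] [-1.7975e+02 -1.1000e-01  1.0008e+02] F [ 0.5  0.4 -4.3] w 39.7
[-0.0005  0.0017  0.0863] [-0.25 -0.11  0.08]
```

View pics/p1.png

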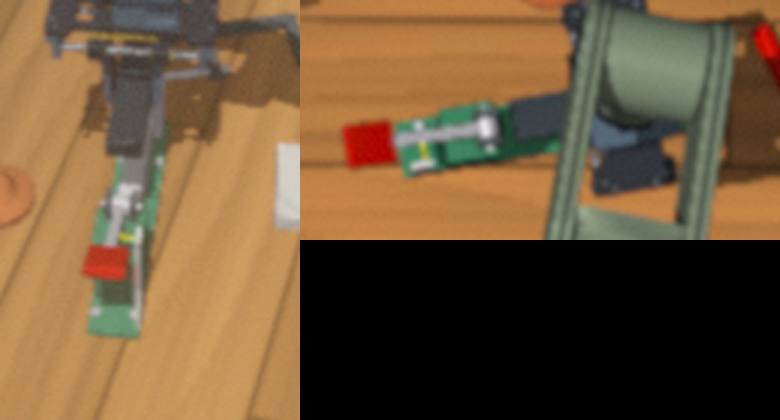

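```bash
python3 - <<'E'
from h import *
f=eyes.grab_frame("side"); g=eyes.grab_frame("top")
print(onplane(g,[290+215/3.2,200+118/3.2],200), onplane(f,[270+124/3,150+127/3],200), onplane(f,[270+124/3,150+153/3],176))
a=f["image"][160:215,290:335]; cv2.imwrite("pics/p2.png",cv2.resize(a,None,fx=10,fy=10,interpolation=2))
E
```

```text
[607.8635197  -22.52615765 200.        ] [611.90610862 -42.52461196 200.        ] [607.592477   -27.56667634 176.        ]
```

View pics/p2.png

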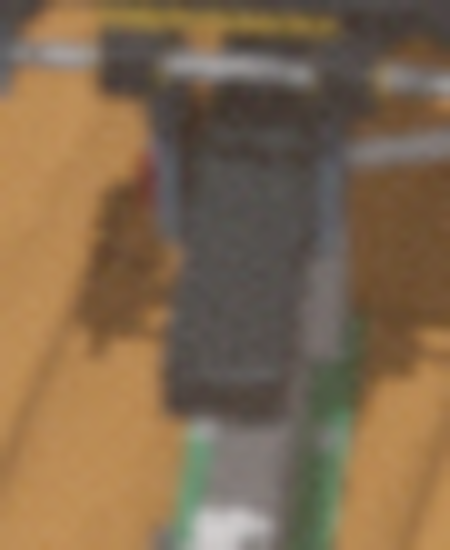

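The strip's near end is at about y = -23, against -22.5 expected, so it is in line with the rest. I'll lower it.

>>> send_rows:
  targets: "0 0.0015 0.03 0 0 0 20;0 0.0015 0.055 0 0 0 20;0 0.0015 0.075 0 0 0 20;0 0.0015 0.085 0 0 0 20;0 0.0015 0.09 0 0 0 20;0 0.0015 0.094 0 0 0 20;0 0.0015 0.097 0 0 0 20;0 0.0015 0.1 0 0 0 20;0 0.0015 0.101 0 0 0 20;0 0.0015 0.102 0 0 0 20;0 0.0015 0.102 0 0 0 20;0 0.0015 0.102 0 0 0 20"

```text
time_s: 6.22
ee_pos: [624.0, -111.4, 83.6]
ee_rot: [180.0, 0.0, 100.0]
force: [0.7, 0.0, -4.7]
gripper_width: 39.7
gripper_force: 25.0
```

```bash
python3 d.py 624.4 -111 76 100
```

```text
now 6.2167 [ 624.  -111.4   83.6] [1.7997e+02 2.0000e-02 1.0002e+02] F [ 0.7  0.  -4.7] w 39.7
[0.0003 0.0004 0.0076] [0.03 0.02 0.02]
```

>>> send_rows:
  targets: "0 0 0.002 0 0 0 20;0 0 0.004 0 0 0 20;0 0 0.006 0 0 0 20;0 0 0.007 0 0 0 20;0 0 0.0075 0 0 0 20;0 0 0.0075 0 0 0 20;0 0 0.0075 0 0 0 20"

```text
time_s: 6.8
ee_pos: [623.9, -111.4, 75.7]
ee_rot: [180.0, 0.0, 100.0]
force: [0.1, -0.1, -4.4]
gripper_width: 39.7
gripper_force: 25.0
```

Not in contact yet, so I'll go down in small steps.

>>> send_rows:
  targets: "0 0 0.0005 0 0 0 20;0 0 0.001 0 0 0 20;0 0 0.001 0 0 0 20;0 0 0.001 0 0 0 20"

```text
time_s: 7.13
ee_pos: [624.0, -111.4, 75.4]
ee_rot: [180.0, 0.0, 100.0]
force: [-1.2, -0.0, 0.6]
gripper_width: 39.8
gripper_force: 25.0
```

Contact: the rest now carries the weight. Release.

>>> send_rows:
  targets: "0 0 0 0 0 0 55;0 0 0 0 0 0 65;0 0 0 0 0 0 90;0 0 0 0 0 0 90;0 0 0 0 0 0 90;0 0 0 0 0 0 90;0 0 0 0 0 0 90;0 0 0 0 0 0 90"

```text
time_s: 7.8
ee_pos: [623.8, -111.3, 74.7]
ee_rot: [180.0, 0.0, 100.0]
force: [-0.6, -0.3, -0.6]
gripper_width: 81.9
gripper_force: 0.0
```

```bash
python3 d.py 624.4 -111 230 100; python3 - <<'E'
from h import *
f=eyes.grab_frame("side")
a=f["image"][160:240,285:345]; cv2.imwrite("pics/p3.png",cv2.resize(a,None,fx=7,fy=7,interpolation=2))
E
```

```text
now 7.8 [ 623.8 -111.3   74.7] [1.8000e+02 1.0000e-02 1.0002e+02] F [-0.6 -0.3 -0.6] w 81.9
[ 0.0002  0.0006 -0.1553] [0.   0.01 0.02]
```

View pics/p3.png

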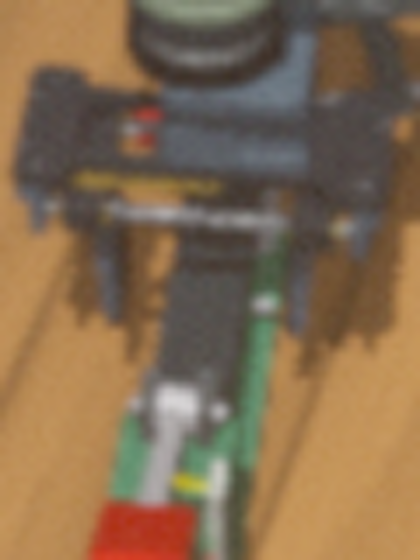

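The strip lies on the rest with the fingers clear on both sides (crop x 110 and 300). I'll rise, then go to the pad with the fingers closing.

>>> send_rows:
  targets: "0 0 -0.03 0 0 0 90;0 0 -0.07 0 0 0 90;0 0 -0.11 0 0 0 90;0 0 -0.145 0 0 0 50;0 0 -0.155 0 0 0 0;0.04 0 -0.155 0 0 0 0;0.08 0 -0.155 0 0 0 0;0.12 0 -0.155 0 0 0 0;0.16 0 -0.155 0 0 0 0;0.2 0 -0.155 0 0 0 0;0.225 0 -0.155 0 0 0 0;0.237 0 -0.155 0 0 0 0"

```text
time_s: 8.85
ee_pos: [581.5, 125.3, 229.3]
ee_rot: [-180.0, -0.1, 100.2]
force: [0.2, -0.4, -0.5]
gripper_width: 25.1
gripper_force: 0.0
```

>>> send_rows:
  targets: "0 0 0 0 0 0 0;0 0 0 0 0 0 0;0 0 0 0 0 0 0;0 0 0 0 0 0 0;0 0 0 0 0 0 0;0 0 0 0 0 0 0;0 0 0 0 0 0 0;0 0 0 0 0 0 0;0 0 0 0 0 0 0;0 0 0 0 0 0 0"

```text
time_s: 9.68
ee_pos: [582.6, 122.0, 229.7]
ee_rot: [-180.0, 0.0, 100.0]
force: [-0.3, -0.9, 0.9]
gripper_width: 0.4
gripper_force: 0.0
```

```bash
python3 d.py 583.3 122.3 185 100; python3 - <<'E'
from h import *
f=eyes.grab_frame("side")
a=f["image"][150:250,270:345]; cv2.imwrite("pics/p4.png",cv2.resize(a,None,fx=6,fy=6,interpolation=2))
E
```

```text
now 9.6833 [582.6 122.  229.7] [-1.8000e+02  1.0000e-02  1.0001e+02] F [-0.3 -0.9  0.9] w 0.4
[0.0002 0.0007 0.0447] [-0.    0.01  0.01]
```

View pics/p4.png

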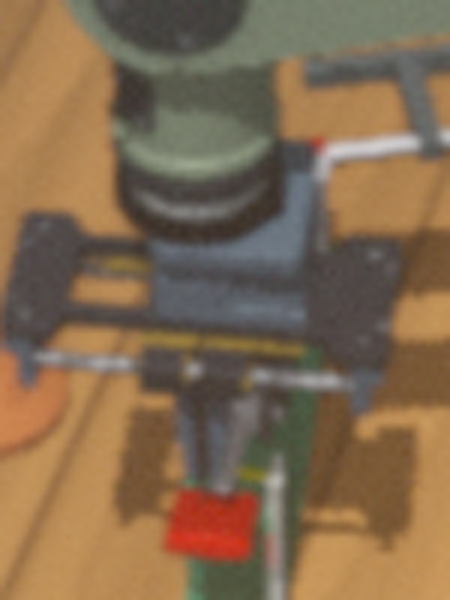

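The closed fingers hang over the red pad (crop 210,520). Press down.

>>> send_rows:
  targets: "0 0 0.03 0 0 0 0;0 0 0.045 0 0 0 0;0 0 0.055 0 0 0 0;0 0 0.062 0 0 0 0;0 0 0.069 0 0 0 0;0 0 0.075 0 0 0 0;0 0 0.08 0 0 0 0;0 0 0.085 0 0 0 0;0 0 0.09 0 0 0 0;0 0 0.094 0 0 0 0;0 0 0.097 0 0 0 0;0 0 0.097 0 0 0 0"

```text
time_s: 10.73
ee_pos: [583.2, 123.4, 133.4]
ee_rot: [179.9, -0.1, 100.0]
force: [-1.8, 4.2, 8.7]
gripper_width: 0.7
gripper_force: 4.4
```

>>> send_rows:
  targets: "0 0 0 0 0 0 0;0 0 0 0 0 0 0;0 0 0 0 0 0 0;0 0 0 0 0 0 0"

```text
time_s: 11.07
ee_pos: [583.2, 123.3, 134.0]
ee_rot: [179.8, -0.1, 100.0]
force: [-1.2, 4.5, 8.3]
gripper_width: 0.6
gripper_force: 4.2
```

```bash
python3 d.py 583.3 122.3 132 100; python3 - <<'E'
from h import *
f=eyes.grab_frame("side")
a=f["image"][170:250,285:345]; a=cv2.resize(a,None,fx=7,fy=7,interpolation=2)
print(proj(f,[626-195*.1736+24*-.985,-120+195*.985-24*.1736,125]))
g=eyes.grab_frame("top")["image"][215:260,330:430]; g=cv2.resize(g,None,fx=3.8,fy=3.8,interpolation=2)
c=np.zeros((560,800,3),np.uint8); c[:,:420]=a; c[:g.shape[0],420:]=g
cv2.imwrite("pics/p5.png",c)
E
```

```text
now 11.0667 [583.2 123.3 134. ] [ 1.7985e+02 -1.2000e-01  1.0000e+02] F [-1.2  4.5  8.3] w 0.6
[-0.001  -0.0001  0.002 ] [ 0.15 -0.12 -0.  ]
[314.40582894 235.42773521]
```

View pics/p5.png

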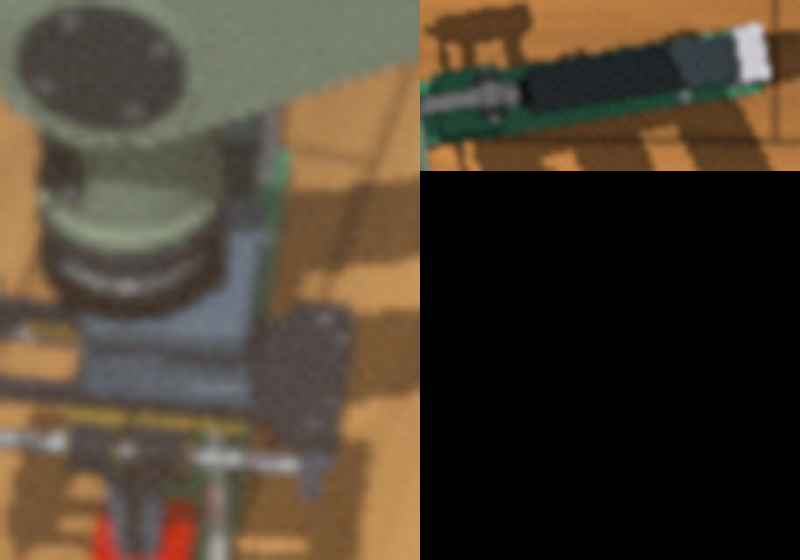

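The strip is home against the stop (panel 735,60) with the jaw behind it. The TCP is at 134 mm with 8.3 N upward, so I'll go 2 mm lower to mid-band and hold.

>>> send_rows:
  targets: "0 0 0.001 0 0 0 0;0 0 0.002 0 0 0 0;0 0 0.002 0 0 0 0;0 0 0.002 0 0 0 0;0 0 0.002 0 0 0 0;0 0 0.002 0 0 0 0;0 0 0.002 0 0 0 0;0 0 0.002 0 0 0 0"

```text
time_s: 11.83
ee_pos: [583.2, 123.5, 132.4]
ee_rot: [179.8, -0.1, 100.0]
force: [-2.7, 4.4, 10.9]
gripper_width: 0.7
gripper_force: 5.2
```

```bash
python3 -c "
from workcell import env
print(env.job_done())"
```

```text
the job is handed in; nothing more can be done
None
```

I handed the job in with the strip on the rest and home against the stop. The closed fingers were still pressing the red pad at 132 mm with about 11 N, which matches a level lever. The arm hid the pointer in the last picture, so the green-band reading comes from height and force. The hand-in returned no verdict.

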